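# Flip down the broad length stop and push the bar up to it

### The arm

A 7-joint arm with a two-finger parallel gripper is mounted at the origin on the work surface. World frame = base frame: x ahead of the robot, y to its left, z up, the work surface at z = 0. Lengths are in mm, angles in rad, forces in N, time in s.
With the tool pointing down it reaches from about 400 to 875 mm from the base axis. Payload 4.4 kg.
Tool frame: the origin (TCP) lies midway between the tips of the shut fingers; the grasp point (between the pads) lies 19 mm behind it; z points along the fingers, y is the line along which they close (so a half turn about z gives the same grasp; the last joint's range is limited). The gripper opens to 85 mm and grips with 20 to 120 N. Pads are 22 mm wide; open, the fingers measure 114 mm over their backs; the gripper's body (76 mm by 85 mm) begins 54 mm behind the grasp point. The pads swing forward as they close: fully open they stand 13 mm farther back than shut.
Start: joints at [-1.177, 0.628, 0.038, 1.517, -0.027, 0.996, -0.02], TCP at [288.429, 582.517, 231.313] pointing down, gripper open.
Joint ranges: [-3.06, 3.06], [-0.37, 2.12], [-1.25, 1.32], [0.18, 2.47], [-1.1, 4.24], [0.23, 1.98], [-2.94, 2.94]. Speed limits (rad/s): [2.57, 2.57, 3.14, 3.14, 3.14, 3.14, 3.14].

### API

Orientations are given as [roll, pitch, yaw] about the fixed x, y, z axes, in that order (R = Rz(yaw) Ry(pitch) Rx(roll)).
In Python, from cell import read_state, get_image, finish_job gives the robot as it stands.
- The arm moves only by the tool send_rows, never from a script. Its argument "series" is a list of rows, each an object of numbers: "ax", "ay", "az": the turn, a rotation vector about the tool's x, y, z in rad; "dx", "dy", "dz": the shift along the tool's x, y, z in cm; "hand": the closure, from 0 (fully open) to 1 (shut). In form: [{"ax": .., "ay": .., "az": .., "dx": .., "dy": .., "dz": .., "hand": ..}, ...]. A call has 1 to 10 rows; each row is the pose to reach, as a shift and turn from the pose commanded when the call began, along the tool's axes at that moment; what a row does not reach only later rows make up. A row lasts 1/10 s, in which the tool goes at most 50 mm and 8.59 degrees, less where a joint would pass 70% of its speed; a pose out of reach is approached as far as the arm can. A call with a gripper value outside its range is refused whole. The fingers move at their own pace and stop on an object; the grip force is fixed at half the most. Time passes only in rows, so rows that repeat a pose let the fingers close. It gives the time, the measured TCP pose, the force, the opening and the grip force at its end, in the units of the state.
- read_state(): the state, without advancing time (a new reading comes with each control period).
- get_image(name): name is "scene" or "top" or "wrist"; returns a dict with "pixels" (420x560x3 uint8, red, green, blue), "mtx" (3x3 intrinsics, pixels), "R" (3x3) and "t" (3): a world point X has camera coordinates R X + t. Camera axes: x right, y down, z forward; pixel columns grow to the right and rows downward; lengths in mm; the calibration is good to about 2 mm. A picture is of the moment at which its call begins. There is no depth.
- finish_job(): hands the job in; it is judged then, once.
The state is a dict: "clock": time; "qpos": joint angles; "qd": joint speeds; "tau": joint torques, N m; "eef_pos": TCP position; "tool_rot": TCP orientation; "force": force on the tool from outside, world axes, zero at the start; "torque": the same for the moment, N m; "width": finger opening in mm; "gripper_force": force on a finger pad.
Only numpy, scipy, OpenCV 4.12 (cv2) and the standard library are available. Lean on these libraries where they do the work, as an engineer would, in place of code of your own. Each camera call takes 0.05 s, during which the arm holds its last target. There are 200 camera calls.

### The job

On the cutting gauge, flip the broad-bladed stop fully down into the channel, and leave the slim-bladed stop up. Then push the aluminium bar lying in the channel along the fence until its end rests against the lowered broad stop, and let go.

Things in the scene. Friction and masses are not known exactly. Their poses are not given: they have to be found in the camera images.
- gauge: Cutting gauge, fixed, turned up to 9 deg. Dark steel base 150 x 560 mm, 8 mm thick; grey fence (top 43 mm above bench) on the side away from the robot, low lip (top 20 mm) nearer it; between, a channel 46 mm wide, floor 8 mm above bench. Origin: bench level, on the channel's centre line. y: along the fence, the way the bar is pushed; x: square to the fence, away from the robot; z up.
- broad_hinge (a point): Middle of the broad stop's hinge pin (pin runs along the fence), 70 mm above bench, 60 mm beyond (+x) the channel's centre line; axes as the gauge's, not turning with the flag. Two flip stops sit on the fence, 85+ mm apart, in either order: blades 40 mm (broad) or 12 mm (slim) wide along the fence. Down, the broad blade's bar-side face is at y = -20 mm. Stop's saddle: 58 mm along y, to x = +34 mm, top 79 mm up.
- broad_flag (a joint): Broad flag's angle, rad. 0: up, arm leaning back 30 deg (away from the robot); 0.52: arm upright; 2.094: fully down on its end stop, arm level over the channel, blade hanging in it to 18 mm above bench. Starts 0 to 0.2. An L, 0.2 kg: arm 75 mm long from the pin, 8 mm thick, blade 30 x 52 mm at its end. Pushed from behind to 30 deg past upright it drops by its weight and stays down.
- slim_flag (a joint): Angle of the slim flag, rad: the other stop on the same fence, same size and hinge, but its blade is only 12 mm wide along the fence; same meaning of values, starts at 0 to 0.2. It is to stay up; the bar passes beneath it without touching.
- bar_center (a point): Centre of the loose solid aluminium bar in the channel: 200 mm long (its y, along the fence), 40 wide (x), 30 high (z), its top 38 mm above bench, about 0.65 kg. Its leading end (+y) starts 45+ mm short of both stops; push on its free rear end (-y). It rests against the lowered broad stop when this point is 120 mm before the hinge point along y. A shorter bar on the bench is a bystander.
There are look-alikes about, which are no part of the job. Leave any purple or yellow look-alike of the part that bears bar_center alone.

How it is judged:
By the outcome, as a careful person would: the job done as asked, in the order asked, and still so for the second after the job is handed in, with the robot touching nothing.
It also fails if it takes over 45 s, if anything falls off the work surface, if the arm or the gripper's body presses on something with over 40 N, if the wrist force passes 120 N, or if a joint passes its speed limit or range.

## Working session

There is one attempt and no reset: what is moved stays moved. The work goes in short steps, Python scripts to look and compute and a tool call to move; the robot and the scene stay as the last step left them, time stands still between calls to the robot, and variables do not carry over. Pictures are saved under pics/ and viewed, at most 10 in all, crops included, and the job is handed in when it is done.

Besides the shell and the picture viewer there is one more tool, called after "Request:" as a command line: name --argument value ..., lists and objects as JSON in quotes. send_rows: Moves the arm, as the interface text tells. Its arguments: {"type":"object","properties":{"series":{"type":"array","items":{"type":"object","properties":{"ax":{"type":"number"},"ay":{"type":"number"},"az":{"type":"number"},"dx":{"type":"number"},"dy":{"type":"number"},"dz":{"type":"number"},"hand":{"type":"number"}}}}},"required":["series"]}

```bash
mkdir -p pics; cat > h.py <<'E'
import numpy as np, cv2
from cell import read_state, get_image, finish_job
def save(im,f): cv2.imwrite(f,cv2.cvtColor(np.ascontiguousarray(im),cv2.COLOR_RGB2BGR))
def ray(c,uv,z):
    R=np.array(c["R"]);t=np.array(c["t"]);o=-R.T@t
    d=R.T@np.linalg.inv(np.array(c["mtx"]))@np.array([uv[0],uv[1],1.])
    return o+d*(z-o[2])/d[2]
def proj(c,X):
    p=np.array(c["mtx"])@(np.array(c["R"])@np.array(X,float)+np.array(c["t"]));return p[:2]/p[2]
E
python3 - <<'E'
from h import *
import pickle
d={n:get_image(n) for n in("top","scene")}
pickle.dump(d,open("c0.pkl","wb"))
for n in d:
    save(d[n]["pixels"],f"pics/{n}0.png")
    R=np.array(d[n]["R"]);print(n,-R.T@np.array(d[n]["t"]),R.round(2).tolist())
print(read_state())
E
```

```text
top [ 290.34655017 -130.36165068 1292.39249997] [[-0.02, -1.0, -0.02], [-0.99, 0.03, -0.13], [0.13, 0.02, -0.99]]
scene [ 969.26776311 -133.56668171  846.11873104] [[0.01, 1.0, 0.01], [0.83, -0.0, -0.55], [-0.55, 0.01, -0.83]]
{'clock': 0.1, 'qpos': array([-1.17680432,  0.62926331,  0.03847152,  1.51822411, -0.0270299 ,
        0.9963025 , -0.02000706]), 'qd': array([ 1.63684258e-03, -1.63948252e-03,  7.51809301e-04, -2.91147152e-03,
       -1.07994138e-04, -3.99239829e-04,  3.98725333e-05]), 'tau': array([ 1.94104425e-03, -5.64540231e+01,  1.23000596e+00, -1.93976891e+01,
        1.11929473e-02,  5.39154091e-03,  1.06932029e-05]), 'eef_pos': array([288.18436416, 582.02328747, 230.4892963 ]), 'tool_rot': array([-3.13991391e+00,  7.10101707e-06,  2.68175667e+00]), 'force': array([-0.31089076, -0.76306119,  0.59496934]), 'torque': array([-0.03309729,  0.0451869 , -0.07449227]), 'gripper_force': 0.0, 'width': 85.49851334009686}
```

View pics/top0.png

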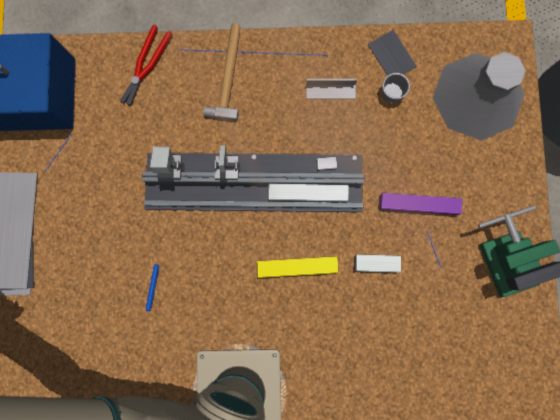

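View pics/scene0.png

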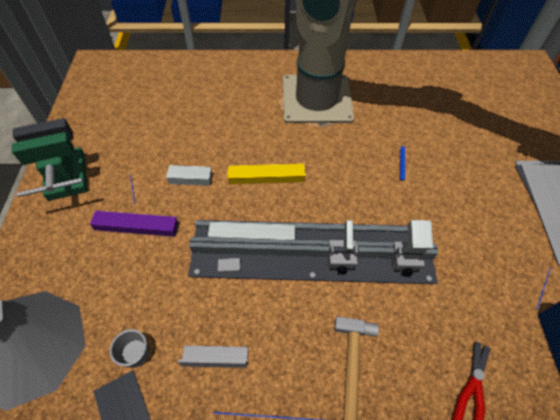

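The top view shows the gauge at (145–363, 153–212). The broad stop is at about (162,165) and the slim one at (223,162), both up. The bar lies in the channel at (308,192). The look-alikes are purple (421,204), yellow (297,267), a short grey bar (378,264) and a channel piece (331,89). The bar in the channel fits the description. I'll confirm this with an enlarged crop.

```bash
python3 - <<'E'
from h import *
import pickle
d=pickle.load(open("c0.pkl","rb"))
a=cv2.resize(d["top"]["pixels"][145:218,138:370],None,fx=3.4,fy=3.4,interpolation=cv2.INTER_CUBIC)
b=cv2.resize(d["scene"]["pixels"][212:290,185:440],None,fx=3.1,fy=3.1,interpolation=cv2.INTER_CUBIC)
w=max(a.shape[1],b.shape[1]);z=np.zeros((a.shape[0]+b.shape[0],w,3),np.uint8)
z[:a.shape[0],:a.shape[1]]=a;z[a.shape[0]:,:b.shape[1]]=b
save(z,"pics/crop.png");print(a.shape,b.shape)
# bar top: bright mask
c=d["top"];im=c["pixels"].astype(int)
m=np.zeros(im.shape[:2],np.uint8);m[180:205,255:360]=(im[180:205,255:360].min(2)>150)*255
k=max(cv2.findContours(m,0,1)[0],key=cv2.contourArea);r=cv2.minAreaRect(k)
P=np.array([ray(c,p,38) for p in cv2.boxPoints(r)]);print(r,P.round(1),P.mean(0).round(1))
E
```

```text
(248, 789, 3) (242, 790, 3)
((308.44390869140625, 191.85580444335938), (79.19184112548828, 15.543212890625), 1.3639274835586548) [[ 474.4  -85.6   38. ]
 [ 514.   -87.4   38. ]
 [ 503.8 -286.2   38. ]
 [ 464.4 -283.6   38. ]] [ 489.2 -185.7   38. ]
```

View pics/crop.png

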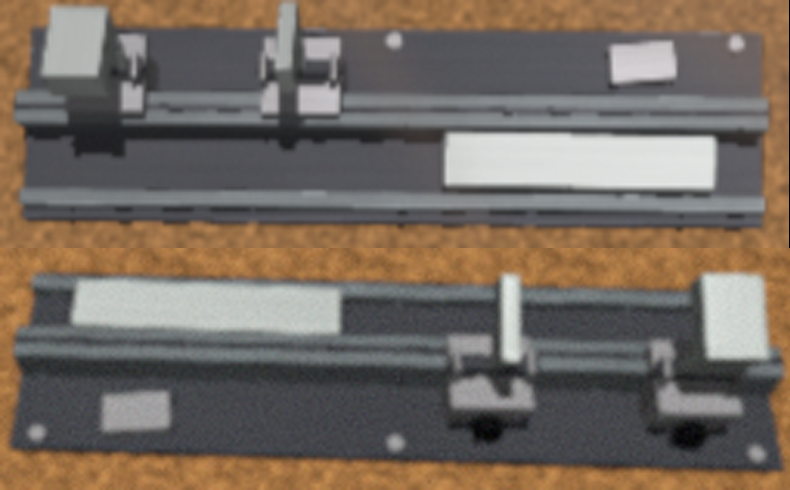

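The crop confirms the aluminium bar (its free rear end is at the right), the slim stop in the middle and the broad stop at the far +y end. The order works: the bar passes under the slim stop to reach the broad one.

```bash
python3 - <<'E'
from h import *
import pickle
d=pickle.load(open("c0.pkl","rb"));c=d["top"];s=d["scene"]
T=lambda x,y:(138+x/3.4,145+y/3.4)
S=lambda x,y:(185+x/3.1,212+(y-248)/3.1)
for p in((35,28),(762,38),(22,220),(764,226)): print("base",ray(c,T(*p),8).round(1))
for p in((22,192),(764,200),(22,218),(764,224)): print("lip",ray(c,T(*p),20).round(1))
for p in((42,75),(102,75),(55,8),(108,8)): print("broad top z155",ray(c,T(*p),155).round(1))
for p in((698,275),(765,275),(705,358),(767,358)): print("broad scene z150",ray(s,S(*p),150).round(1))
for p in((280,5),(297,5)): print("slim z155",ray(c,T(*p),155).round(1))
for p in((662,415),(742,412)): print("saddle edge scene z79",ray(s,S(*p),79).round(1))
for p in((143,60),): print("saddle edge top z79",ray(c,T(*p),79).round(1))
P=[ray(s,S(*p),38) for p in((78,280),(342,290),(340,333),(72,323))];print("bar scene",np.round(P,1),np.mean(P,0))
E
```

```text
base [607.3 227.8   8. ]
base [ 583.6 -328.9    8. ]
base [458.6 236.4   8. ]
base [ 439.5 -324.     8. ]
lip [478.3 233.2  20. ]
lip [ 457.6 -323.    20. ]
lip [458.6 233.   20. ]
lip [ 439.6 -322.2   20. ]
broad top z155 [538.2 181.7 155. ]
broad top z155 [537.1 140.8 155. ]
broad top z155 [584.6 173.2 155. ]
broad top z155 [583.5 136.9 155. ]
broad scene z150 [535.7 144.5 150. ]
broad scene z150 [535.8 188.5 150. ]
broad scene z150 [597.2 137.2 150. ]
broad scene z150 [597.3 176.3 150. ]
slim z155 [582.2  19.4 155. ]
slim z155 [581.9   7.8 155. ]
saddle edge scene z79 [602.5 127.4  79. ]
saddle edge scene z79 [600.5 181.9  79. ]
saddle edge top z79 [563.8 129.2  79. ]
bar scene [[ 468.6 -282.2   38. ]
 [ 478.2  -82.5   38. ]
 [ 515.4  -85.2   38. ]
 [ 506.1 -283.5   38. ]] [ 492.07476049 -183.37508327   38.        ]
```

Request:
send_rows --series '[{"dx":-50.8,"dy":-22.1,"az":-0.42,"hand":1},{"dx":-50.8,"dy":-22.1,"az":-0.42,"hand":1},{"dx":-50.8,"dy":-22.1,"az":-0.42,"hand":1},{"dx":-50.8,"dy":-22.1,"az":-0.42,"hand":1},{"dx":-50.8,"dy":-22.1,"az":-0.42,"hand":1},{"dx":-50.8,"dy":-22.1,"az":-0.42,"hand":1},{"dx":-50.8,"dy":-22.1,"az":-0.42,"hand":1},{"dx":-50.8,"dy":-22.1,"az":-0.42,"hand":1},{"dx":-50.8,"dy":-22.1,"az":-0.42,"hand":1},{"dx":-50.8,"dy":-22.1,"az":-0.42,"hand":1}]'

```text
invalid input at $.series[0]: expected keys ax, ay, az, dx, dy, dz, hand
```

Request:
send_rows --series '[{"dx":-50.8,"dy":-22.1,"dz":0,"ax":0,"ay":0,"az":-0.42,"hand":1},{"dx":-50.8,"dy":-22.1,"dz":0,"ax":0,"ay":0,"az":-0.42,"hand":1},{"dx":-50.8,"dy":-22.1,"dz":0,"ax":0,"ay":0,"az":-0.42,"hand":1},{"dx":-50.8,"dy":-22.1,"dz":0,"ax":0,"ay":0,"az":-0.42,"hand":1},{"dx":-50.8,"dy":-22.1,"dz":0,"ax":0,"ay":0,"az":-0.42,"hand":1},{"dx":-50.8,"dy":-22.1,"dz":0,"ax":0,"ay":0,"az":-0.42,"hand":1},{"dx":-50.8,"dy":-22.1,"dz":0,"ax":0,"ay":0,"az":-0.42,"hand":1},{"dx":-50.8,"dy":-22.1,"dz":0,"ax":0,"ay":0,"az":-0.42,"hand":1},{"dx":-50.8,"dy":-22.1,"dz":0,"ax":0,"ay":0,"az":-0.42,"hand":1},{"dx":-50.8,"dy":-22.1,"dz":0,"ax":0,"ay":0,"az":-0.42,"hand":1}]'

```text
clock: 1.1
eef_pos: [611.6, 198.5, 230.9]
tool_rot: [-3.141, -0.001, 3.102]
force: [0.6, 0.8, 0.0]
width: -0.1
gripper_force: 0.0
```

Request:
send_rows --series '[{"dx":-3.5,"dy":-4.0,"dz":0,"ax":0,"ay":0,"az":0,"hand":1},{"dx":-3.5,"dy":-4.0,"dz":0,"ax":0,"ay":0,"az":0,"hand":1},{"dx":-3.5,"dy":-4.0,"dz":4,"ax":0,"ay":0,"az":0,"hand":1},{"dx":-3.5,"dy":-4.0,"dz":8,"ax":0,"ay":0,"az":0,"hand":1},{"dx":-3.5,"dy":-4.0,"dz":11.9,"ax":0,"ay":0,"az":0,"hand":1},{"dx":-3.5,"dy":-4.0,"dz":11.9,"ax":0,"ay":0,"az":0,"hand":1},{"dx":-3.5,"dy":-4.0,"dz":11.9,"ax":0,"ay":0,"az":0,"hand":1}]'

```text
clock: 1.8
eef_pos: [643.9, 159.0, 112.2]
tool_rot: [-3.141, -0.001, 3.102]
force: [1.3, 1.1, 0.9]
width: 0.3
gripper_force: 0.0
```

```bash
python3 - <<'E'
from h import *
s=get_image("scene");t=get_image("wrist")
a=cv2.resize(s["pixels"][170:300,300:450],(520,450));b=cv2.resize(t["pixels"],(280,210))
z=np.zeros((450,800,3),np.uint8);z[:,:520]=a;z[:210,520:]=b;save(z,"pics/b1.png")
E
```

```text
(no output)
```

View pics/b1.png

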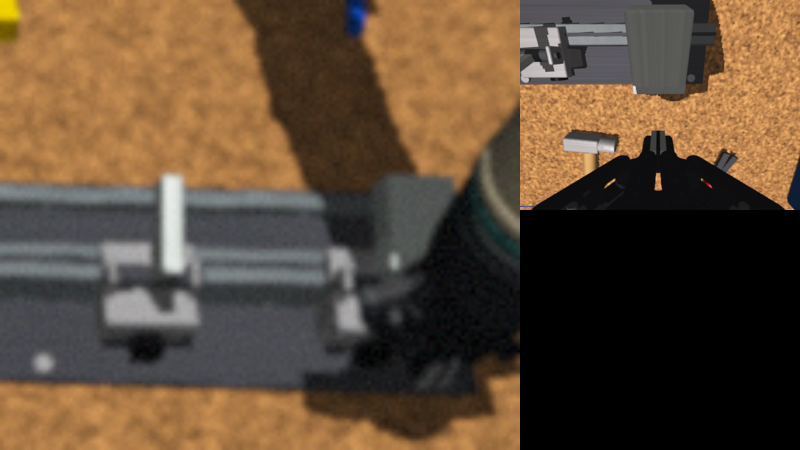

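In the wrist view the fingers (658,150) sit behind the middle of the broad blade (660,50). I'll push toward the robot.

Request:
send_rows --series '[{"dx":1.5,"dy":0,"dz":0,"ax":0,"ay":0,"az":0,"hand":1},{"dx":2.8,"dy":0,"dz":0,"ax":0,"ay":0,"az":0,"hand":1},{"dx":3.6,"dy":0,"dz":0,"ax":0,"ay":0,"az":0,"hand":1},{"dx":4.4,"dy":0,"dz":0,"ax":0,"ay":0,"az":0,"hand":1},{"dx":5.2,"dy":0,"dz":0,"ax":0,"ay":0,"az":0,"hand":1},{"dx":6.0,"dy":0,"dz":0,"ax":0,"ay":0,"az":0,"hand":1},{"dx":6.8,"dy":0,"dz":0,"ax":0,"ay":0,"az":0,"hand":1},{"dx":7.6,"dy":0,"dz":0,"ax":0,"ay":0,"az":0,"hand":1}]'

```text
clock: 2.7
eef_pos: [567.5, 162.0, 112.2]
tool_rot: [-3.142, -0.0, 3.102]
force: [-0.7, 0.3, -1.1]
width: 0.4
gripper_force: 0.0
```

Request:
send_rows --series '[{"dx":0.8,"dy":0,"dz":0,"ax":0,"ay":0,"az":0,"hand":1},{"dx":1.6,"dy":0,"dz":0,"ax":0,"ay":0,"az":0,"hand":1},{"dx":2.4,"dy":0,"dz":0,"ax":0,"ay":0,"az":0,"hand":1},{"dx":3.2,"dy":0,"dz":0,"ax":0,"ay":0,"az":0,"hand":1},{"dx":3.6,"dy":0,"dz":0,"ax":0,"ay":0,"az":0,"hand":1},{"dx":3.6,"dy":0,"dz":0,"ax":0,"ay":0,"az":0,"hand":1}]'

```text
clock: 3.3
eef_pos: [531.6, 163.5, 112.3]
tool_rot: [-3.142, -0.001, 3.102]
force: [-0.0, 0.4, -0.2]
width: -0.1
gripper_force: 0.0
```

Request:
send_rows --series '[{"dx":0,"dy":0,"dz":-5,"ax":0,"ay":0,"az":0,"hand":1},{"dx":0,"dy":0,"dz":-10,"ax":0,"ay":0,"az":0,"hand":1},{"dx":0,"dy":0,"dz":-10,"ax":0,"ay":0,"az":0,"hand":1},{"dx":2.8,"dy":-49.5,"dz":-10,"ax":0,"ay":0,"az":0,"hand":1},{"dx":2.8,"dy":-49.5,"dz":-10,"ax":0,"ay":0,"az":0,"hand":1},{"dx":2.8,"dy":-49.5,"dz":-10,"ax":0,"ay":0,"az":0,"hand":1},{"dx":2.8,"dy":-49.5,"dz":-10,"ax":0,"ay":0,"az":0,"hand":1},{"dx":2.8,"dy":-49.5,"dz":-10,"ax":0,"ay":0,"az":0,"hand":1},{"dx":2.8,"dy":-49.5,"dz":-10,"ax":0,"ay":0,"az":0,"hand":1},{"dx":2.8,"dy":-49.5,"dz":-10,"ax":0,"ay":0,"az":0,"hand":1}]'

```text
clock: 4.3
eef_pos: [498.4, -187.2, 212.3]
tool_rot: [-3.141, 0.001, 3.102]
force: [1.5, -0.6, 0.4]
width: -0.1
gripper_force: 0.0
```

Request:
send_rows --series '[{"dx":0.8,"dy":-13.8,"dz":0,"ax":0,"ay":0,"az":0,"hand":1},{"dx":0.8,"dy":-13.8,"dz":0,"ax":0,"ay":0,"az":0,"hand":1},{"dx":0.8,"dy":-13.8,"dz":0,"ax":0,"ay":0,"az":0,"hand":1},{"dx":0.8,"dy":-13.8,"dz":0,"ax":0,"ay":0,"az":0,"hand":1},{"dx":0.8,"dy":-13.8,"dz":5,"ax":0,"ay":0,"az":0,"hand":1},{"dx":0.8,"dy":-13.8,"dz":10,"ax":0,"ay":0,"az":0,"hand":1},{"dx":0.8,"dy":-13.8,"dz":13,"ax":0,"ay":0,"az":0,"hand":1},{"dx":0.8,"dy":-13.8,"dz":13,"ax":0,"ay":0,"az":0,"hand":1}]'

```text
clock: 5.1
eef_pos: [482.3, -320.0, 78.1]
tool_rot: [3.137, -0.008, 3.103]
force: [-1.6, -0.2, -0.3]
width: 0.1
gripper_force: 0.0
```

```bash
python3 - <<'E'
from h import *
s=get_image("scene");t=get_image("top");w=get_image("wrist")
z=np.zeros((600,800,3),np.uint8)
z[:240,:]=cv2.resize(t["pixels"][140:218,120:380],(800,240))
z[240:,:480]=cv2.resize(w["pixels"],(480,360))
z[240:540,480:]=cv2.resize(s["pixels"][170:290,310:438],(320,300));save(z,"pics/b2.png")
print(read_state()["eef_pos"])
E
```

```text
[ 486.42060139 -322.87495584   83.67430779]
```

View pics/b2.png

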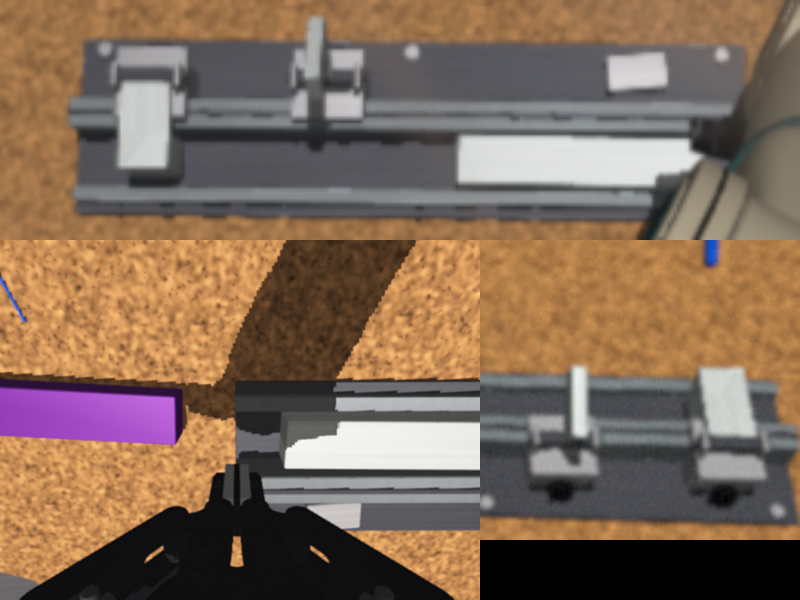

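The broad stop is down at (145,125) in the top strip and the slim stop is still up at (315,40). The bar is untouched, and the tool is behind its free end. Next: lower the tool and push.

Request:
send_rows --series '[{"dx":0.3,"dy":0,"dz":2,"ax":0,"ay":0,"az":0,"hand":1},{"dx":0.3,"dy":0,"dz":4,"ax":0,"ay":0,"az":0,"hand":1},{"dx":0.3,"dy":0,"dz":5.5,"ax":0,"ay":0,"az":0,"hand":1},{"dx":0.3,"dy":0,"dz":6.4,"ax":0,"ay":0,"az":0,"hand":1},{"dx":0.3,"dy":0,"dz":6.4,"ax":0,"ay":0,"az":0,"hand":1},{"dx":0.3,"dy":0,"dz":6.4,"ax":0,"ay":0,"az":0,"hand":1}]'

```text
clock: 5.85
eef_pos: [482.7, -322.7, 19.0]
tool_rot: [-3.141, 0.001, 3.102]
force: [0.1, 0.4, -0.7]
width: 0.2
gripper_force: 0.0
```

Request:
send_rows --series '[{"dx":0,"dy":1,"dz":0,"ax":0,"ay":0,"az":0,"hand":1},{"dx":0,"dy":1.7,"dz":0,"ax":0,"ay":0,"az":0,"hand":1},{"dx":0,"dy":2.2,"dz":0,"ax":0,"ay":0,"az":0,"hand":1},{"dx":0,"dy":2.7,"dz":0,"ax":0,"ay":0,"az":0,"hand":1},{"dx":0,"dy":3.2,"dz":0,"ax":0,"ay":0,"az":0,"hand":1},{"dx":0,"dy":3.7,"dz":0,"ax":0,"ay":0,"az":0,"hand":1},{"dx":0,"dy":4.4,"dz":0,"ax":0,"ay":0,"az":0,"hand":1},{"dx":0,"dy":5.2,"dz":0,"ax":0,"ay":0,"az":0,"hand":1},{"dx":0,"dy":6.1,"dz":0,"ax":0,"ay":0,"az":0,"hand":1},{"dx":0,"dy":7,"dz":0,"ax":0,"ay":0,"az":0,"hand":1}]'

```text
clock: 6.85
eef_pos: [485.2, -254.6, 18.7]
tool_rot: [-3.139, 0.002, 3.1]
force: [0.6, -6.1, -0.8]
width: -0.0
gripper_force: 2.7
```

Request:
send_rows --series '[{"dx":0,"dy":1,"dz":0,"ax":0,"ay":0,"az":0,"hand":1},{"dx":0,"dy":2,"dz":0,"ax":0,"ay":0,"az":0,"hand":1},{"dx":0,"dy":3,"dz":0,"ax":0,"ay":0,"az":0,"hand":1},{"dx":0,"dy":4,"dz":0,"ax":0,"ay":0,"az":0,"hand":1},{"dx":0,"dy":5,"dz":0,"ax":0,"ay":0,"az":0,"hand":1},{"dx":0,"dy":6,"dz":0,"ax":0,"ay":0,"az":0,"hand":1},{"dx":0,"dy":7,"dz":0,"ax":0,"ay":0,"az":0,"hand":1},{"dx":0,"dy":8,"dz":0,"ax":0,"ay":0,"az":0,"hand":1},{"dx":0,"dy":9,"dz":0,"ax":0,"ay":0,"az":0,"hand":1},{"dx":0,"dy":10,"dz":0,"ax":0,"ay":0,"az":0,"hand":1}]'

```text
clock: 7.85
eef_pos: [489.2, -154.4, 18.7]
tool_rot: [-3.139, 0.001, 3.1]
force: [-1.0, -5.4, 1.5]
width: 0.2
gripper_force: 2.9
```

Request:
send_rows --series '[{"dx":0,"dy":0.8,"dz":0,"ax":0,"ay":0,"az":0,"hand":1},{"dx":0,"dy":1.6,"dz":0,"ax":0,"ay":0,"az":0,"hand":1},{"dx":0,"dy":2.3,"dz":0,"ax":0,"ay":0,"az":0,"hand":1},{"dx":0,"dy":3.0,"dz":0,"ax":0,"ay":0,"az":0,"hand":1},{"dx":0,"dy":3.7,"dz":0,"ax":0,"ay":0,"az":0,"hand":1},{"dx":0,"dy":4.4,"dz":0,"ax":0,"ay":0,"az":0,"hand":1},{"dx":0,"dy":4.8,"dz":0,"ax":0,"ay":0,"az":0,"hand":1},{"dx":0,"dy":5.0,"dz":0,"ax":0,"ay":0,"az":0,"hand":1},{"dx":0,"dy":5.0,"dz":0,"ax":0,"ay":0,"az":0,"hand":1}]'

```text
clock: 8.75
eef_pos: [491.1, -103.9, 18.7]
tool_rot: [-3.14, 0.001, 3.1]
force: [0.1, -5.6, 1.7]
width: 0.3
gripper_force: 2.3
```

```bash
python3 - <<'E'
from h import *
s=get_image("scene");t=get_image("top");w=get_image("wrist")
z=np.zeros((600,800,3),np.uint8)
z[:240,:]=cv2.resize(t["pixels"][140:218,120:380],(800,240))
z[240:,:480]=cv2.resize(w["pixels"],(480,360))
z[240:540,480:]=cv2.resize(s["pixels"][170:290,310:438],(320,300));save(z,"pics/b3.png")
print(read_state()["eef_pos"],read_state()["force"])
E
```

```text
[ 491.07885112 -103.88709103   18.62605501] [ 0.30523176 -5.23651671  2.55482606]
```

View pics/b3.png

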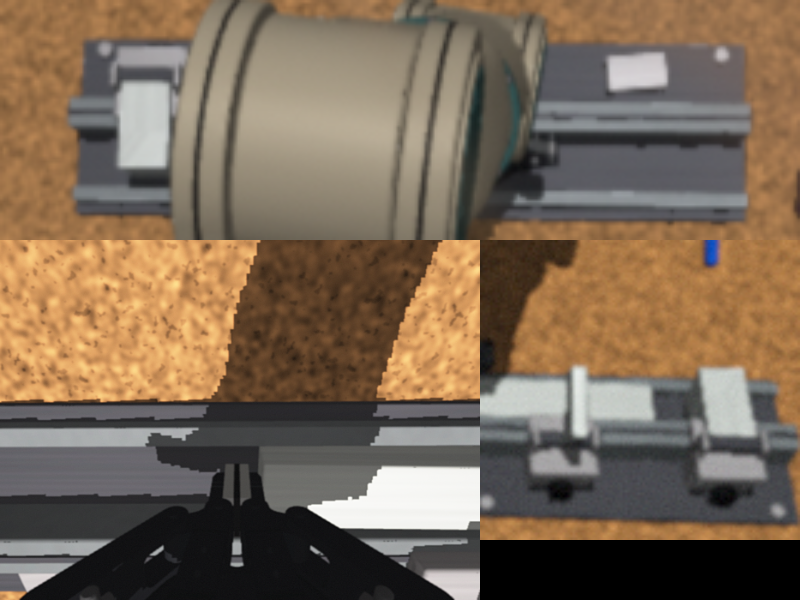

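The bar is sliding. It has passed under the slim stop, which is still up, and its front end (655,400) is about 3 cm short of the broad blade (700,400). I'll continue more slowly.

Request:
send_rows --series '[{"dx":0,"dy":0.4,"dz":0,"ax":0,"ay":0,"az":0,"hand":1},{"dx":0,"dy":0.8,"dz":0,"ax":0,"ay":0,"az":0,"hand":1},{"dx":0,"dy":1.2,"dz":0,"ax":0,"ay":0,"az":0,"hand":1},{"dx":0,"dy":1.5,"dz":0,"ax":0,"ay":0,"az":0,"hand":1},{"dx":0,"dy":1.7,"dz":0,"ax":0,"ay":0,"az":0,"hand":1},{"dx":0,"dy":1.9,"dz":0,"ax":0,"ay":0,"az":0,"hand":1},{"dx":0,"dy":2.0,"dz":0,"ax":0,"ay":0,"az":0,"hand":1}]'

```text
clock: 9.6
eef_pos: [491.8, -84.5, 18.7]
tool_rot: [-3.14, 0.001, 3.1]
force: [-1.3, -6.4, 3.5]
width: -0.5
gripper_force: 3.6
```

Request:
send_rows --series '[{"dx":0,"dy":0.15,"dz":0,"ax":0,"ay":0,"az":0,"hand":1},{"dx":0,"dy":0.3,"dz":0,"ax":0,"ay":0,"az":0,"hand":1},{"dx":0,"dy":0.4,"dz":0,"ax":0,"ay":0,"az":0,"hand":1},{"dx":0,"dy":0.5,"dz":0,"ax":0,"ay":0,"az":0,"hand":1}]'

```text
clock: 10.0
eef_pos: [492.0, -79.7, 18.7]
tool_rot: [-3.139, 0.001, 3.1]
force: [-0.7, -7.3, 3.1]
width: 0.2
gripper_force: 3.6
```

Request:
send_rows --series '[{"dx":0,"dy":0.1,"dz":0,"ax":0,"ay":0,"az":0,"hand":1},{"dx":0,"dy":0.2,"dz":0,"ax":0,"ay":0,"az":0,"hand":1},{"dx":0,"dy":0.3,"dz":0,"ax":0,"ay":0,"az":0,"hand":1}]'

```text
clock: 10.3
eef_pos: [492.1, -76.7, 18.7]
tool_rot: [-3.139, 0.001, 3.1]
force: [-0.1, -6.8, 4.3]
width: 0.4
gripper_force: 3.6
```

Request:
send_rows --series '[{"dx":0,"dy":0.1,"dz":0,"ax":0,"ay":0,"az":0,"hand":1},{"dx":0,"dy":0.2,"dz":0,"ax":0,"ay":0,"az":0,"hand":1},{"dx":0,"dy":0.3,"dz":0,"ax":0,"ay":0,"az":0,"hand":1}]'

```text
clock: 10.6
eef_pos: [492.2, -73.7, 18.6]
tool_rot: [-3.139, 0.001, 3.099]
force: [-1.2, -6.2, 3.6]
width: 0.2
gripper_force: 3.6
```

```bash
python3 - <<'E'
from h import *
s=get_image("scene")
save(cv2.resize(s["pixels"][210:285,320:440],(800,500),interpolation=cv2.INTER_CUBIC),"pics/b4.png")
print(read_state()["eef_pos"],read_state()["force"])
E
```

```text
[492.20507241 -73.49343444  18.65088299] [-0.48297624 -6.15708503  2.64918321]
```

View pics/b4.png

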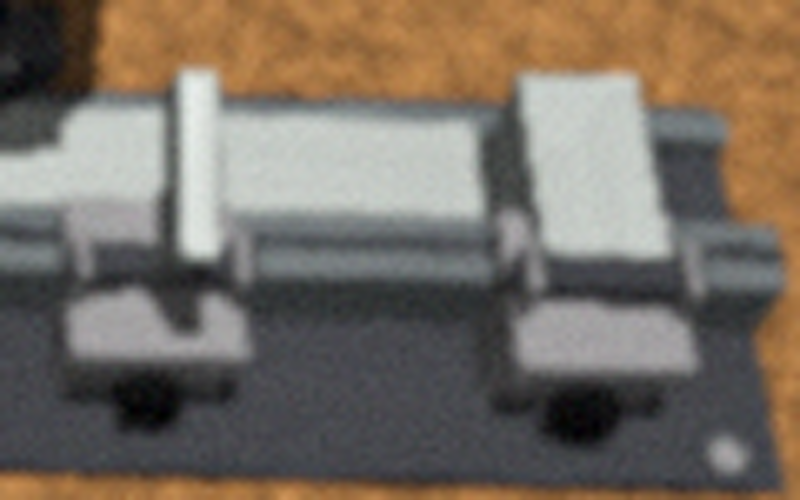

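The bar end (483,170) is just short of the dark side face of the lowered blade (~490–520), and there's no contact force yet. I'll continue in 1 mm steps.

Request:
send_rows --series '[{"dx":0,"dy":0.1,"dz":0,"ax":0,"ay":0,"az":0,"hand":1},{"dx":0,"dy":0.2,"dz":0,"ax":0,"ay":0,"az":0,"hand":1},{"dx":0,"dy":0.3,"dz":0,"ax":0,"ay":0,"az":0,"hand":1}]'

```text
clock: 10.95
eef_pos: [492.3, -70.8, 18.7]
tool_rot: [-3.139, 0.001, 3.099]
force: [-0.6, -6.5, 3.1]
width: 0.1
gripper_force: 3.6
```

Request:
send_rows --series '[{"dx":0,"dy":0.1,"dz":0,"ax":0,"ay":0,"az":0,"hand":1},{"dx":0,"dy":0.2,"dz":0,"ax":0,"ay":0,"az":0,"hand":1}]'

```text
clock: 11.15
eef_pos: [492.4, -68.7, 18.6]
tool_rot: [-3.139, 0.001, 3.099]
force: [-0.1, -7.0, 2.5]
width: -0.1
gripper_force: 3.6
```

Request:
send_rows --series '[{"dx":0,"dy":0.1,"dz":0,"ax":0,"ay":0,"az":0,"hand":1},{"dx":0,"dy":0.2,"dz":0,"ax":0,"ay":0,"az":0,"hand":1}]'

```text
clock: 11.35
eef_pos: [492.4, -68.0, 18.7]
tool_rot: [-3.138, 0.001, 3.098]
force: [-1.3, -12.1, 3.6]
width: 0.3
gripper_force: 6.0
```

Request:
send_rows --series '[{"dx":0,"dy":0.1,"dz":0,"ax":0,"ay":0,"az":0,"hand":1},{"dx":0,"dy":0.2,"dz":0,"ax":0,"ay":0,"az":0,"hand":1}]'

```text
clock: 11.55
eef_pos: [492.4, -67.9, 18.7]
tool_rot: [-3.136, 0.001, 3.097]
force: [-0.2, -15.5, 2.1]
width: -0.1
gripper_force: 8.0
```

The tool has stalled with the force rising, so the bar is against the stop. I'll back off, lift and check.

Request:
send_rows --series '[{"dx":0,"dy":-0.3,"dz":0,"ax":0,"ay":0,"az":0,"hand":1},{"dx":0,"dy":-1,"dz":0,"ax":0,"ay":0,"az":0,"hand":1},{"dx":0,"dy":-3,"dz":0,"ax":0,"ay":0,"az":0,"hand":1},{"dx":0,"dy":-5,"dz":0,"ax":0,"ay":0,"az":0,"hand":1},{"dx":0,"dy":-8,"dz":-4,"ax":0,"ay":0,"az":0,"hand":1},{"dx":0,"dy":-11,"dz":-8,"ax":0,"ay":0,"az":0,"hand":1},{"dx":0,"dy":-14,"dz":-12,"ax":0,"ay":0,"az":0,"hand":1},{"dx":0,"dy":-18,"dz":-15,"ax":0,"ay":0,"az":0,"hand":1},{"dx":0,"dy":-20,"dz":-15,"ax":0,"ay":0,"az":0,"hand":1},{"dx":0,"dy":-20,"dz":-15,"ax":0,"ay":0,"az":0,"hand":1}]'

```text
clock: 12.55
eef_pos: [484.1, -266.1, 169.4]
tool_rot: [-3.139, 0.002, 3.097]
force: [-0.1, 0.4, -0.1]
width: 0.0
gripper_force: 0.0
```

```bash
python3 - <<'E'
from h import *
s=get_image("scene");t=get_image("top")
z=np.zeros((590,800,3),np.uint8)
z[:240,:]=cv2.resize(t["pixels"][140:218,120:380],(800,240))
z[240:]=cv2.resize(s["pixels"][210:275,300:440],(800,350),interpolation=cv2.INTER_CUBIC);save(z,"pics/b5.png")
print(read_state()["eef_pos"],read_state()["force"])
E
```

```text
[ 484.03162148 -261.25399753  167.81618735] [-0.97030442  1.08277823 -0.51692684]
```

View pics/b5.png

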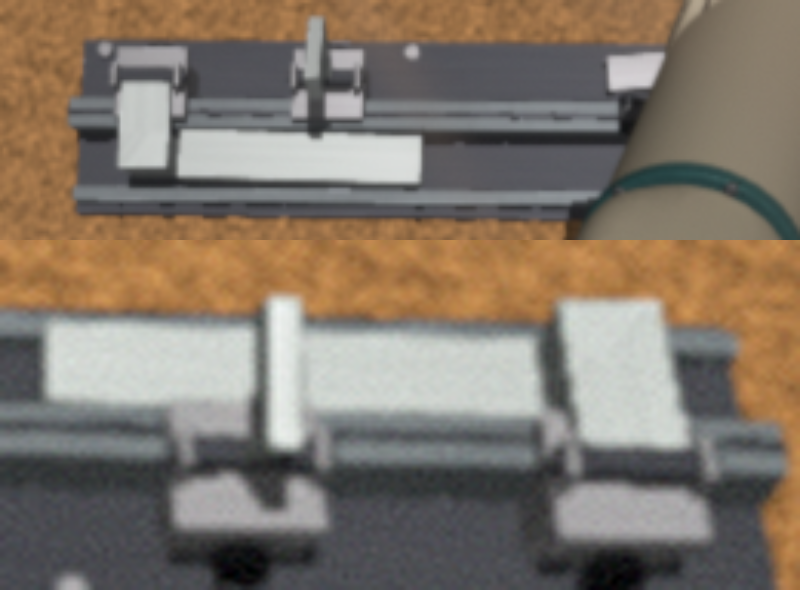

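The bar end (177,155 in the top strip) meets the broad blade's side face. The slim stop is still up and the tool is clear.

```bash
python3 -c "
from h import *
print(finish_job())"
```

```text
the job is handed in; nothing more can be done
None
```

The job is handed in at about 12.6 s of the 45 s allowed: the broad stop is fully down, the slim stop is still up, the bar rests against the broad stop, and the robot is touching nothing.

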